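# Move the hanging parts carrier to the other rack

### The job

Two hanging racks stand on the bench; take the small parts carrier that hangs on one of them by its black grip, and hang it by its cross bar on both hooks of the empty rack, fully down in the hook seats. Carry it level with its parts in it and never set it down on the way. The empty rack's hooks are clamped at a height nobody has measured, so lower it gently until you feel it hang before letting go, and leave the other things on the bench alone.

Things in the scene. Friction and masses are not known exactly. Their poses are not given: they have to be found in the camera images.
- rack_a: Fixed rack, first with the carrier: grey base 105x176 mm, posts at x = 37, y = +-79 mm (16 mm square), two steel hooks (7 mm rod, pointing to -x) at y = +-60 mm, hood on top. Origin at bench level below the middle between the hook seats; x from the open robot side to the hood, y along the hooks' line, z up. Bar axis in the seats: z = 197 mm. To unhook lift the carrier 20 to 30 mm, then draw it to -x by 60 mm so that the tray clears the posts.
- rack_b: The empty rack, the destination: fixed, same shape and axes as rack_a; either may be the left one. Its hook pair is clamped up to 15 mm lower or higher than rack_a's (bar axis in the seats z = 182 to 212 mm); this is not reported: feel or see it. The clamp holds under gentle pushing. Hooks: seat at x = 0, tip at x = -18 mm, 8 mm higher than a seated bar's axis. A bar axis at z = 230 mm passes over all tips.
- hood_a (a point): Middle of the lower front edge of rack_a's hood (grey, 176 mm wide, 8 mm thick, upturned rim 12 mm more), 14 mm behind the seats (x = +14 mm of the rack), z = 292 mm. A gripper coming straight down on the carrier's grip strikes the hood: tilt the tool 30 to 45 degrees, fingers pointing down and forward (+x of the rack), its body leaning back towards the robot. Axes as the rack's.
- hood_b (a point): The same point of rack_b's hood: also at x = +14 mm, z = 292 mm of its rack (the hood is not shifted with the hooks). Under it the bar axis may be up to 240 mm high before the carrier's grip meets the hood.
- carrier: Carrier, 0.28 to 0.52 kg: open aluminium tray 100x84x30 mm, two flat uprights, steel cross bar (8 mm diameter, 156 mm long, along y, axis 130 mm above the origin). Origin: middle of the tray's underside; axes as its rack's at the start. The hooks take the bar between uprights (outer faces 46 mm from the middle) and end collars (inner faces 73 mm), so 7 mm off along y is still possible.
- carrier_grip (a point): Centre of the black flat grip on the middle of the carrier's bar: 14 mm thick (y), 26 mm wide (x), 40 mm high; 158 mm above the tray's underside, 28 mm above the bar's axis. Axes as the carrier's. Take it with the fingers closing along y, opened at most about 55 mm so they stay between the hooks, and grip firmly (30 N or more).
- fitting_1: Pale round ball-headed fitting, 43 mm wide and 36 mm high, loose in the rear half of the carrier's tray; origin at the middle of its underside.
- fitting_2: The same kind of fitting, loose in the front half of the tray; origin at the middle of its underside.
- block_mid (a point): Bystander: flat pine block, 44x100x19 mm, on the bench between the racks; point at its middle.
- lid_mid (a point): Bystander: round pale blue plastic lid, 85 mm diameter, 16 mm high, on the bench to the right; point at its middle.
- measure_mid (a point): Bystander: orange pocket tape measure, 36x74x62 mm, on the bench to the left; point at its middle.
There are look-alikes about, which are no part of the job. Leave any blue or turquoise look-alike of the fitting_2 alone.

How it is judged:
On the way, in this order (a step that is already met when the one before it is completed fails the run):
1. the carrier is held by the gripper, free of the first rack, level (contact force between the fingers and carrier above 1 N and contact force between carrier and rack_a below 0.1 N and horizontal distance between carrier_grip and rack_a above 0.04 m and angle between carrier's own z axis and vertical below 0.25 rad), for 0.2 s.
2. the carrier's bar is set down on the hooks of the empty rack while the gripper still holds it (contact force between the fingers and carrier above 1 N and contact force between carrier and rack_b above 1 N and x of carrier_grip in the frame of rack_b between -0.01 and 0.01 m and y of carrier_grip in the frame of rack_b between -0.01 and 0.01 m and angle between the y axis of carrier and the y axis of rack_b, either way round below 0.12 rad), for 0.1 s.
At the end, for the whole second after the job is handed in: The carrier hangs at rest on both hooks of the rack that was empty: grip within 10 mm of the middle of the seats, 205 to 246 mm above the bench, bar parallel within 0.12 rad, level within 0.10 rad, both parts in its tray (x of carrier_grip in the frame of rack_b between -0.01 and 0.01 m and y of carrier_grip in the frame of rack_b between -0.01 and 0.01 m and angle between the y axis of carrier and the y axis of rack_b, either way round below 0.12 rad and angle between carrier's own z axis and vertical below 0.1 rad and height (world z) of carrier_grip between 0.205 and 0.246 m and contact force between carrier and rack_b above 1 N and linear speed of carrier below 0.03 m/s and x of fitting_1 in the frame of carrier between -0.05 and 0.05 m and y of fitting_1 in the frame of carrier between -0.042 and 0.042 m and z of fitting_1 in the frame of carrier between -0.03 and 0.03 m and x of fitting_2 in the frame of carrier between -0.05 and 0.05 m and y of fitting_2 in the frame of carrier between -0.042 and 0.042 m and z of fitting_2 in the frame of carrier between -0.03 and 0.03 m); the robot touches nothing.
It fails at once if the carrier is tipped more than 0.3 rad (17 degrees) from level (angle between carrier's own z axis and vertical above 0.3 rad).
It fails at once if the carrier is set down or let fall: its tray comes within about 15 mm of the bench (height (world z) of carrier_grip below 0.173 m).
It fails at once if the carrier is pressed or dropped on the empty rack with more than 30 N (contact force between carrier and rack_b above 30 N).
It fails at once if the wood block, lid or tape measure is moved by more than 20 mm (distance of any of block_mid, lid_mid, measure_mid from where it was at the start of the episode above 0.02 m).
It also fails if it takes over 64 s, if anything falls off the work surface, if the arm or the gripper's body presses on something with over 40 N, if the wrist force passes 120 N, or if a joint passes its speed limit or range.

### The arm

A 6-joint arm with a two-finger parallel gripper is mounted at the origin on a cart in front of the work surface, level with it; the furniture and walls round the work are solid. World frame = base frame: x ahead of the robot, y to its left, z up, the work surface at z = 0. Lengths are in m, angles in rad, forces in N, time in s.
With the tool pointing down it reaches from about 0.25 to 0.725 m from the base axis. Payload 4 kg.
Tool frame: the origin (TCP) lies where the fingers leave the gripper's body, on its centre line; the fingertips stand 73 mm ahead of it and the grasp point (between the pads) lies 54 mm ahead of it (bot.tip_reach is the z of the fingertips in the tool frame, in m); z points along the fingers, x is the direction in which the jaws open and shut, and the axes are right-handed (so a half turn about z gives the same grasp; the last joint's range is limited). The gripper opens to 85 mm and grips with 20 to 120 N. Pads are 22 mm wide; open, the fingers measure 114 mm over their backs; the gripper's body (76 mm by 85 mm) begins 54 mm behind the grasp point. The pads swing forward as they close: fully open they stand 13 mm farther back than shut.
Start: joints at [1.149, 0.241, 0.005, 1.335, 0, 1.571], TCP at [0.205, 0.456, 0.304] pointing down, gripper open.
Joint ranges: [-2.72, 2.72], [-1.05, 1.87], [-1.09, 1.28], [-1.99, 2.15], [-1.42, 1.44], [-3.14, 3.14]. Speed limits (rad/s): [2.79, 2.79, 3.14, 3.14, 3.14, 3.14].

### API

Orientations are given as a unit quaternion [x, y, z, w].
In Python, from workcell import bot, vision, job_done gives the robot as it stands.
- The arm moves only by the tool drive_tool, never from a script. Its argument "steps" is one flat list of numbers, 7 for each row, row after row: the shift along the tool's x, y, z in m, then the turn, a rotation vector about the tool's x, y, z in degrees, then the closure, from -1 (fully open) to 1 (shut). A call has 1 to 8 rows; each row shifts and turns the commanded pose from where the row before left it, along the tool's axes as they then stand; what a row does not reach is not made up. A row lasts 1/12 s, in which the tool goes at most 41.7 mm and 7.16 degrees, less where a joint would pass 70% of its speed; a pose out of reach is approached as far as the arm can. A call is refused whole if a number of a shift passes 0.0417 or a number of a turn 7.16, either way. A call with a gripper value outside its range is refused whole. The fingers move at their own pace and stop on an object; the grip force is fixed at half the most. Time passes only in rows, so rows that do not move let the fingers close. It gives the time, the measured TCP pose, the force and the opening at its end, in the units of the state.
- bot.get_obs(): the state, without advancing time (a new reading comes with each control period).
- vision.camera(name): name is "side" or "top" or "wrist"; returns (picture, depth): 384x512x3 uint8, red, green, blue; 384x512 float32, m along the optical axis (not along the pixel's ray), 0 where there is no reading.
- vision.camera_model(name): a dict with "mtx" (3x3 intrinsics, pixels), "rvec" (rotation vector, rad) and "tvec" (3), from world to camera coordinates, as OpenCV has them. Camera axes: x right, y down, z forward; pixel columns grow to the right and rows downward; lengths in m; the calibration is good to about 2 mm. A picture is of the moment at which its call begins: read the wrist's pose just before it. camera_model takes no time and is no camera call; for the wrist camera it gives the pose at the moment of the call.
- job_done(): hands the job in, once; it reports no verdict.
The state is a dict: "clock": time; "joint_pos": joint angles; "joint_vel": joint speeds; "tau": joint torques, N m; "eef_pos": TCP position; "tool_rot": TCP orientation; "ft_force": force on the tool from outside, world axes, zero at the start; "ft_torque": the same for the moment, N m; "grip_width": finger opening in m.
Only numpy, scipy, OpenCV 4.12 (cv2) and the standard library are available. Lean on these libraries where they do the work, as an engineer would, in place of code of your own. Each camera call takes 0.05 s, during which the arm holds its last target.

## Working session

There is one attempt and no reset: what is moved stays moved. The work goes in short steps, Python scripts to look and compute and a tool call to move; the robot and the scene stay as the last step left them, time stands still between calls to the robot, and variables do not carry over. Pictures are saved under pics/ and viewed, and the job is handed in when it is done.

Besides the shell and the picture viewer there is one more tool, called after "Call:" as name(argument=value, ...) on one line, values as JSON. drive_tool: Moves the arm, as the interface text tells. Its arguments: {"type":"object","properties":{"steps":{"type":"array"}},"required":["steps"]}

```bash
ls; mkdir -p pics
cat > h.py <<'E'
import numpy as np, cv2
from workcell import bot, vision, job_done
from scipy.spatial.transform import Rotation as R
def grab(name,fn):
    m=vision.camera_model(name); im,d=vision.camera(name)
    cv2.imwrite('pics/'+fn+'.png',im[:,:,::-1]); np.savez('pics/'+fn+'.npz',im=im,d=d,mtx=m['mtx'],rvec=m['rvec'],tvec=m['tvec'])
    return im,d
def cloud(fn):
    z=np.load('pics/'+fn+'.npz'); d=z['d']; K=z['mtx']; h,w=d.shape
    u,v=np.meshgrid(np.arange(w),np.arange(h))
    P=np.stack([(u-K[0,2])/K[0,0]*d,(v-K[1,2])/K[1,1]*d,d],-1)
    Rm=cv2.Rodrigues(z['rvec'])[0]
    W=(P-z['tvec'].reshape(3))@Rm
    W[d<=0]=np.nan
    return z['im'],W
def st():
    o=bot.get_obs(); 
    for k in ['clock','joint_pos','eef_pos','tool_rot','ft_force','ft_torque','grip_width']: print(k,np.round(o[k],4))
    print(np.round(R.from_quat(o['tool_rot']).as_matrix(),3))
    return o
E
python3 - <<'E'
from h import *
st()
grab('top','top0');grab('side','side0')
for n in('top','side'):
    m=vision.camera_model(n);print(m)
E
```

```text
pics
clock 0.0
joint_pos [1.149  0.2414 0.0037 1.3352 0.     1.5708]
eef_pos [0.2045 0.4557 0.303 ]
tool_rot [ 8.395e-01  5.434e-01 -9.000e-04  6.000e-04]
ft_force [ 0.4186 -0.0139  0.4752]
ft_torque [0.0557 0.0094 0.0138]
grip_width 0.0853
[[ 0.409  0.912 -0.001]
 [ 0.912 -0.409 -0.002]
 [-0.002 -0.    -1.   ]]
{'mtx': array([[452.24179384,   0.        , 255.14588474],
       [  0.        , 452.24179384, 187.97585247],
       [  0.        ,   0.        ,   1.        ]]), 'rvec': array([ 2.2033452 , -2.16682193,  0.07427184]), 'tvec': array([0.02043198, 0.48286692, 1.43011352])}
{'mtx': array([[418.4291916 ,   0.        , 248.33857818],
       [  0.        , 418.4291916 , 191.1415366 ],
       [  0.        ,   0.        ,   1.        ]]), 'rvec': array([ 0.19572636, -2.64781987,  1.54204821]), 'tvec': array([0.4788498 , 0.21446051, 1.57806326])}
```

View pics/top0.png

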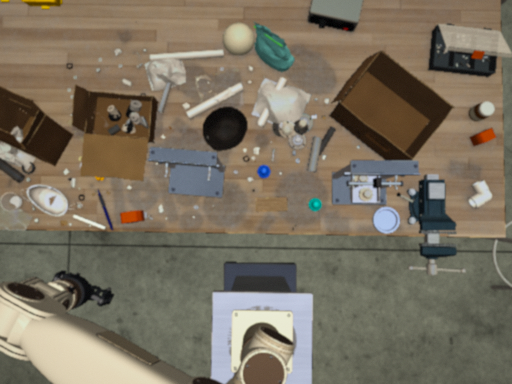

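View pics/side0.png

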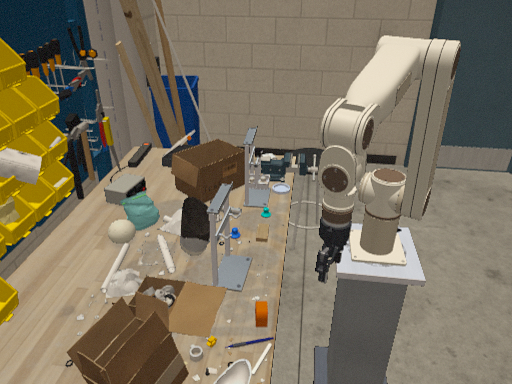

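The top view shows the carrier on the right rack (about 365,187) and the empty rack on the left (about 195,175). A vise stands right of rack_a at 432,200 and the lid is at 387,220. Next I'll zoom in and measure.

Run:
```python
from h import *
im,W=cloud('top0')
cv2.imwrite('pics/c1.png',cv2.resize(np.hstack([im[140:245,320:465],im[140:245,130:275]])[:,:,::-1],None,fx=2.7,fy=2.7,interpolation=cv2.INTER_CUBIC))
# hoods: z>0.28
ok=np.isfinite(W[...,2])
for nm,(c0,c1) in dict(A=(320,425),B=(140,235)).items():
    s=np.zeros(ok.shape,bool); s[140:215,c0:c1]=1
    for lo,hi in((.285,.33),(.25,.285),(.2,.25),(.17,.2),(.1,.17),(.004,.03)):
        m=s&ok&(W[...,2]>lo)&(W[...,2]<hi)
        P=W[m]
        if len(P)<5: continue
        r=cv2.minAreaRect(P[:,:2].astype(np.float32))
        print(nm,lo,len(P),np.round(P.min(0),3),np.round(P.max(0),3),np.round(r[0],4),np.round(r[1],3),round(r[2],1))
```

```text
A 0.285 1022 [ 0.503 -0.393  0.288] [ 0.543 -0.218  0.314] [ 0.5227 -0.3055] [0.038 0.175] 0.8
A 0.25 19 [ 0.519 -0.224  0.25 ] [ 0.534 -0.218  0.285] [ 0.5257 -0.2194] [0.016 0.004] 14.9
A 0.2 212 [ 0.474 -0.387  0.2  ] [ 0.533 -0.218  0.25 ] [ 0.4953 -0.2996] [0.17  0.056] 83.1
A 0.17 232 [ 0.476 -0.456  0.17 ] [ 0.617 -0.218  0.2  ] [ 0.5471 -0.3362] [0.235 0.14 ] 88.4
A 0.1 505 [ 0.448 -0.47   0.1  ] [ 0.631 -0.218  0.17 ] [ 0.5635 -0.3472] [0.125 0.273] 41.3
A 0.004 1323 [ 0.406 -0.516  0.004] [ 0.648 -0.176  0.03 ] [ 0.5258 -0.3476] [0.24 0.34] 0.9
B 0.285 996 [0.519 0.128 0.29 ] [0.568 0.304 0.317] [0.5435 0.2164] [0.177 0.039] 86.2
B 0.25 8 [0.534 0.129 0.251] [0.548 0.132 0.281] [0.5407 0.1295] [0.001 0.014] 79.6
B 0.2 78 [0.489 0.129 0.2  ] [0.547 0.298 0.246] [0.5144 0.2119] [0.055 0.169] 3.0
B 0.17 90 [0.498 0.129 0.176] [0.548 0.297 0.2  ] [0.5192 0.2118] [0.048 0.169] 3.4
B 0.1 143 [0.534 0.091 0.1  ] [0.618 0.299 0.169] [0.5787 0.1945] [0.204 0.081] 86.1
B 0.004 1617 [0.393 0.095 0.004] [0.636 0.4   0.03 ] [0.5158 0.249 ] [0.24  0.303] 1.1
```

View pics/c1.png

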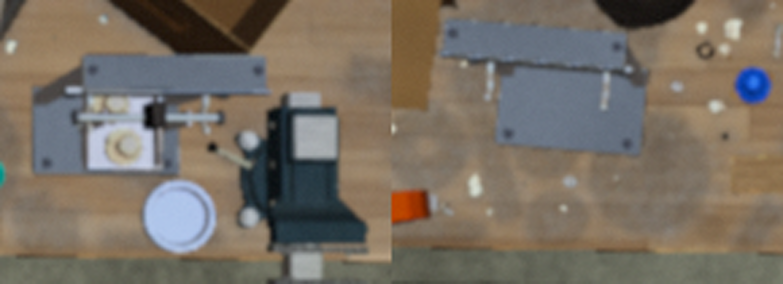

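Run:
```python
from h import *
im,W=cloud('top0')
ok=np.isfinite(W[...,2])
def edge(c0,c1):
    xs=[];
    for c in range(c0,c1):
        col=[r for r in range(140,215) if ok[r,c] and .285<W[r,c,2]<.33]
        if len(col)>4:
            xs.append(np.r_[W[max(col),c],W[min(col),c]])
    return np.array(xs)
for nm,(a,b) in dict(A=(340,420),B=(145,228)).items():
    e=edge(a,b)
    for k in (0,3):
        p=np.polyfit(e[2:-2,k+1],e[2:-2,k],1); yc=(e[:,k+1].min()+e[:,k+1].max())/2
        print(nm,'front' if k==0 else 'rear','slope dx/dy',p[0].round(4),'yc',yc.round(4),'x at yc',np.polyval(p,yc).round(4),'z',np.median(e[:,k+2]).round(4), 'res',np.std(e[2:-2,k]-np.polyval(p,e[2:-2,k+1])).round(4))
# base plate z 3..20 fit
for nm,(c0,c1,r0,r1) in dict(A=(330,382,158,208),B=(160,230,155,200)).items():
    s=np.zeros(ok.shape,bool); s[r0:r1,c0:c1]=1
    g=im.astype(int); 
    m=s&ok&(W[...,2]<.03)&(g[...,2]>=g[...,0]+3)
    P=W[m]; print(nm,'base',len(P),np.median(P[:,2]).round(4),np.round(P.min(0),3),np.round(P.max(0),3),cv2.minAreaRect(P[:,:2].astype(np.float32)))
# bar A: 
s=np.zeros(ok.shape,bool); s[172:196,340:405]=1
m=s&ok&(W[...,2]>.19)&(W[...,2]<.21)&(W[...,0]<.502)
P=W[m]; print('bar',len(P),P.min(0),P.max(0),np.polyfit(P[:,1],P[:,0],1),P[:,:2].mean(0))
m=s&ok&(W[...,2]>.225)&(W[...,2]<.26)&(W[...,0]<.505)
P=W[m]; print('grip',len(P),P.min(0),P.max(0),P.mean(0))
# B hooks
s=np.zeros(ok.shape,bool); s[150:200,150:228]=1
m=s&ok&(W[...,2]>.15)&(W[...,2]<.26)&(W[...,0]<.53)
for p,q in zip(W[m],np.argwhere(m)): print(q,p.round(4))
```

```text
A front slope dx/dy -0.0127 yc -0.3043 x at yc 0.5046 z 0.2968 res 0.0003
A rear slope dx/dy -0.0149 yc -0.3062 x at yc 0.5408 z 0.2988 res 0.0005
B front slope dx/dy 0.0661 yc 0.2151 x at yc 0.5247 z 0.3054 res 0.0003
B rear slope dx/dy 0.0696 yc 0.2162 x at yc 0.5611 z 0.2989 res 0.001
A base 554 0.0085 [ 0.428 -0.379 -0.003] [ 0.534 -0.218  0.024] ((0.4811026155948639, -0.2988855838775635), (0.16196134686470032, 0.10385087132453918), 89.3178939819336)
B base 1492 0.0085 [ 0.455  0.132 -0.003] [0.557 0.322 0.022] ((0.5062086582183838, 0.2288149744272232), (0.19267921149730682, 0.09488873183727264), 86.25568389892578)
bar 189 [ 0.47384454 -0.38488301  0.19025716] [ 0.50170927 -0.22837069  0.20861788] [-0.01079148  0.48610002] [ 0.48944661 -0.31011342]
grip 64 [ 0.47772375 -0.3136835   0.22575471] [ 0.50273934 -0.2990598   0.24809904] [ 0.4905069  -0.30468286  0.23877713]
[165 166] [0.5299 0.2788 0.2015]
[165 167] [0.5297 0.2756 0.2034]
[166 166] [0.5267 0.278  0.2051]
[166 167] [0.5276 0.2767 0.1975]
[166 208] [0.53   0.162  0.1935]
[166 209] [0.529  0.1582 0.2025]
[166 210] [0.5297
[... 1823 characters left out ...]
0.1943]
[174 208] [0.5077 0.1618 0.1901]
[174 209] [0.5073 0.1585 0.1943]
[174 210] [0.5077 0.156  0.1912]
[175 165] [0.5015 0.2801 0.2045]
[175 166] [0.502  0.2784 0.1991]
[175 208] [0.5048 0.1616 0.1908]
[175 209] [0.5044 0.1584 0.195 ]
[175 210] [0.5048 0.156  0.1912]
[176 165] [0.4987 0.2802 0.2037]
[176 166] [0.4985 0.2769 0.2064]
[176 208] [0.5015 0.1611 0.1953]
[176 209] [0.5015 0.1582 0.1963]
[176 210] [0.5021 0.156  0.1898]
[177 208] [0.498  0.1602 0.2033]
[177 209] [0.4984 0.1578 0.1991]
[178 208] [0.495  0.16   0.2046]
[178 209] [0.4954 0.1575 0.201 ]
[179 207] [0.4921 0.1625 0.2062]
[179 208] [0.4921 0.1597 0.2069]
[179 209] [0.4925 0.1573 0.2026]
[180 208] [0.4894 0.1597 0.2056]
```

Rack poses from the top view: A is about (0.4905, -0.3045) at yaw +0.75°, and B is about (0.511, 0.217) at yaw -3.8°. I'll first move to a spot in front of B for a close look, which is on the way.

Call:
drive_tool(steps=[-0.021,0.0266,-0.007,0,0,0,-0.2,-0.021,0.0266,-0.007,0,0,0,-0.2,-0.021,0.0266,-0.007,0,0,0,-0.2,-0.021,0.0266,-0.007,0,0,0,-0.2,-0.021,0.0266,-0.007,0,0,0,-0.2,-0.021,0.0266,-0.007,0,0,0,-0.2,-0.021,0.0266,-0.007,0,0,0,-0.2,-0.021,0.0266,-0.007,0,0,0,-0.2])

```text
clock: 0.77
eef_pos: [0.3302, 0.2141, 0.36]
tool_rot: [0.839, 0.544, -0.0, 0.0]
ft_force: [-0.0, -0.3, -0.3]
grip_width: 0.0508
```

Call:
drive_tool(steps=[0,0,0,0,0,-6.8,-0.2,0,0,0,0,0,-6.8,-0.2,0,0,0,0,0,-6.8,-0.2,0,0,0,-7,0,0,-0.2,0,0,0,-7,0,0,-0.2,0,0,0,-7,0,0,-0.2,0,0,0,-7,0,0,-0.2,0,0,0,-7,0,0,-0.2])

```text
clock: 1.43
eef_pos: [0.33, 0.2155, 0.3604]
tool_rot: [0.696, 0.651, 0.208, 0.221]
ft_force: [-1.3, 0.5, -0.5]
grip_width: 0.0511
```

Call:
drive_tool(steps=[0,0,0,-5,0,0,-0.2,0,0,0,0,0,0,-0.2])

```text
clock: 1.6
eef_pos: [0.3277, 0.2148, 0.3574]
tool_rot: [0.685, 0.644, 0.233, 0.25]
ft_force: [0.1, 0.2, -0.2]
grip_width: 0.0512
```

Run:
```python
from h import *
st()
grab('wrist','w1')
```

```text
clock 1.6
joint_pos [ 0.8958 -0.2827 -0.5313  0.8752 -0.5546  0.828 ]
eef_pos [0.3277 0.2148 0.3574]
tool_rot [0.6847 0.6438 0.2329 0.2499]
ft_force [ 0.1175  0.2152 -0.191 ]
ft_torque [ 0.0305  0.638  -0.0132]
grip_width 0.0512
[[ 0.062  0.765  0.641]
 [ 0.998 -0.046 -0.042]
 [-0.003  0.642 -0.767]]
```

View pics/w1.png

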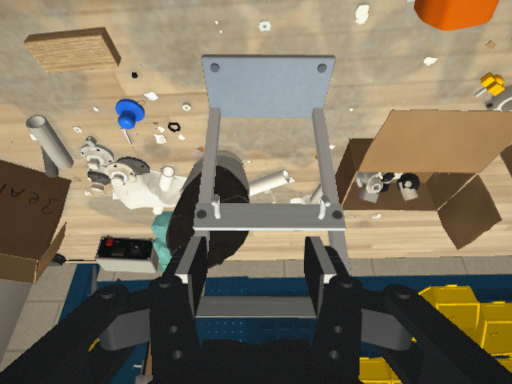

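The wrist view (upside down) shows rack B's base at (270,85), the hood at (270,215) and the two hooks near (204,205) and (323,205). I'll measure the hooks.

Run:
```python
from h import *
im,W=cloud('w1'); z=np.load('pics/w1.npz')
Rm=cv2.Rodrigues(z['rvec'])[0]; C=-Rm.T@z['tvec'].reshape(3); print('cam',C.round(3),'axis',Rm[2].round(3))
o=bot.get_obs(); T=R.from_quat(o['tool_rot']).as_matrix(); print('cam in tool',(T.T@(C-o['eef_pos'])).round(3))
cv2.imwrite('pics/w1c.png',cv2.resize(im[170:250,180:360,::-1],None,fx=4.4,fy=4.4,interpolation=cv2.INTER_CUBIC))
# into rack B est frame
th=-0.067; o=np.array([.5107,.2164,0]); c,s=np.cos(th),np.sin(th); RB=np.array([[c,-s,0],[s,c,0],[0,0,1]])
L=(W-o)@RB
ok=np.isfinite(W[...,2])
m=ok&(abs(abs(L[...,1])-.06)<.012)&(L[...,0]>-.03)&(L[...,0]<.012)&(L[...,2]>.15)&(L[...,2]<.26)
for sg in(1,-1):
    mm=m&(L[...,1]*sg>0); P=L[mm]; print(sg,len(P),P[:,1].mean().round(4))
    for a in np.arange(-.03,.012,.004):
        Q=P[(P[:,0]>=a)&(P[:,0]<a+.004)]
        if len(Q): print(round(a,3),len(Q),'y',Q[:,1].min().round(4),Q[:,1].max().round(4),np.median(Q[:,1]).round(4),'z',Q[:,2].min().round(4),Q[:,2].max().round(4),np.median(Q[:,2]).round(4))
m=ok&(L[...,2]>.284)&(L[...,2]<.32)&(abs(L[...,1])<.1)&(L[...,0]<.08)&(L[...,0]>0)
P=L[m]; print('hood',len(P),P.min(0).round(4),P.max(0).round(4),cv2.minAreaRect(P[:,:2].astype(np.float32)))
m=ok&(L[...,2]>.002)&(L[...,2]<.02)&(abs(L[...,1])<.1)&(L[...,0]<.08)&(L[...,0]>-.1)
g=im.astype(int);m&=g[...,2]>=g[...,0]+3
P=L[m]; print('base',len(P),P.min(0).round(4),P.max(0).round(4),cv2.minAreaRect(P[:,:2].astype(np.float32)))
```

```text
cam [0.222 0.221 0.362] axis [ 0.844 -0.055 -0.534]
cam in tool [-0.001 -0.079 -0.071]
1 154 0.0612
-0.022 22 y 0.0592 0.0644 0.0615 z 0.2011 0.2072 0.2046
-0.018 29 y 0.0585 0.0648 0.0609 z 0.1965 0.2075 0.2023
-0.014 16 y 0.0586 0.0635 0.0601 z 0.1913 0.2032 0.1942
-0.01 5 y 0.0585 0.0648 0.0596 z 0.1894 0.1948 0.192
-0.006 6 y 0.0588 0.0599 0.059 z 0.1925 0.1953 0.1942
-0.002 14 y 0.0586 0.0631 0.0608 z 0.1923 0.1969 0.1952
0.002 26 y 0.0589 0.0647 0.0611 z 0.1939 0.2013 0.1979
0.006 28 y 0.0588 0.0654 0.0617 z 0.197 0.2042 0.2012
0.01 8 y 0.0589 0.0642 0.0598 z 0.1997 0.2036 0.2027
-1 140 -0.0571
-0.022 27 y -0.0607 -0.0554 -0.0575 z 0.2008 0.2072 0.2048
-0.018 22 y -0.0609 -0.0546 -0.0566 z 0.1958 0.2076 0.2016
-0.014 13 y -0.0608 -0.0543 -0.0558 z 0.1924 0.1998 0.1948
-0.01 7 y -0.0586 -0.0543 -0.0553 z 0.1897 0.1935 0.1913
-0.006 3 y -0.0556 -0.0546 -0.0547 z 0.1932 0.1953 0.1939
-0.002 6 y -0.0582 -0.0549 -0.056 z 0.1936 0.1977 0.1954
0.002 27 y -0.0608 -0.0551 -0.0572 z 0.1949 0.2019 0.1985
0.006 29 y -0.0611 -0.0542 -0.0574 z 0.1971 0.2038 0.2011
0.01 6 y -0.0587 -0.0544 -0.0576 z 0.2015 0.2043 0.2035
hood 2438 [ 0.0091 -0.07    0.2843] [0.0396 0.0439 0.3129] ((0.012459944933652878, -0.015621501952409744), (0.028568468987941742, 0.11563470214605331), 13.2595796585083)
base 6763 [-0.0544 -0.0847  0.0082] [0.0471 0.0882 0.0164] ((-0.003682076930999756, 0.0017154663801193237), (0.10133691877126694, 0.17290082573890686), 0.2158011794090271)
```

View pics/w1c.png

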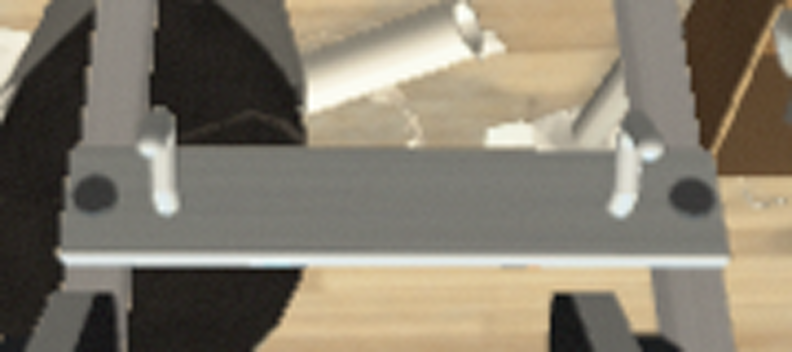

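B's hooks have their bar axis at about z 0.200, with the rack origin at about (0.511, 0.218). Now I'll move over to rack A's pre-grasp pose.

Call:
drive_tool(steps=[-0.032,0.0042,0.0056,0,0,0,-0.2,-0.032,0.0042,0.0056,0,0,0,-0.2,-0.032,0.0042,0.0056,0,0,0,-0.2,-0.032,0.0042,0.0056,0,0,0,-0.2,-0.032,0.0042,0.0056,0,0,0,-0.2,-0.032,0.0042,0.0056,0,0,0,-0.2,-0.032,0.0042,0.0056,0,0,0,-0.2,-0.032,0.0042,0.0056,0,0,0,-0.2])

```text
clock: 2.32
eef_pos: [0.3679, -0.0452, 0.3488]
tool_rot: [0.686, 0.642, 0.235, 0.25]
ft_force: [1.4, 0.7, -0.3]
grip_width: 0.0516
```

Call:
drive_tool(steps=[-0.032,0.0042,0.0056,0,0,0,-0.2,-0.032,0.0042,0.0056,0,0,0,-0.2,-0.032,0.0042,0.0056,0,0,0,-0.2,-0.032,0.0042,0.0056,0,0,0,-0.2,-0.032,0.0042,0.0056,0,0,0,-0.2,-0.032,0.0042,0.0056,0,0,0,-0.2,-0.032,0.0042,0.0056,0,3,-3.5,-0.2,0,0,0,0,0,0,-0.2])

```text
clock: 2.98
eef_pos: [0.4014, -0.2777, 0.3348]
tool_rot: [0.662, 0.667, 0.243, 0.239]
ft_force: [-0.2, -0.4, 0.4]
grip_width: 0.0509
```

```bash
cat >> h.py <<'E'
def tcp_goal(G,th,tilt):
    s,c=np.sin(tilt),np.cos(tilt); Rz=R.from_euler('z',th).as_matrix()
    return Rz@np.array([[0,c,s],[1,0,0],[0,s,-c]])
def delta(P,Rg):
    o=bot.get_obs(); T=R.from_quat(o['tool_rot']).as_matrix()
    print('shift tool mm',np.round(1e3*T.T@(P-o['eef_pos']),1),'rotvec deg',np.round(R.from_matrix(T.T@Rg).as_rotvec(degrees=True),2))
E
python3 - <<'E'
from h import *
o=st()
grab('wrist','w2')
G=np.array([.4905,-.3045,.230]); Rg=tcp_goal(G,.013,np.radians(40))
delta(G-.054*Rg[:,2],Rg)
im,W=cloud('w2'); L=(W-[.4905,-.3045,0])@R.from_euler('z',.013).as_matrix()
ok=np.isfinite(W[...,2])
m=ok&(abs(L[...,0])<.02)&(abs(L[...,1])<.02)&(L[...,2]>.212)&(L[...,2]<.26)
P=L[m];print('grip',len(P),np.percentile(P,[1,50,99],axis=0).round(4)); q=np.argwhere(m);print(q.min(0),q.max(0))
m=ok&(abs(L[...,0])<.02)&(abs(L[...,1])<.08)&(L[...,2]>.185)&(L[...,2]<.206)&(abs(L[...,1])>.012)
P=L[m];print('bar',len(P),np.percentile(P,[1,50,99],axis=0).round(4),np.polyfit(P[:,1],P[:,0],1))
E
```

```text
clock 2.9833
joint_pos [-0.8345 -0.0823 -0.4455  0.7023  0.5011 -0.7101]
eef_pos [ 0.4014 -0.2777  0.3348]
tool_rot [0.6622 0.6673 0.2432 0.239 ]
ft_force [-0.2018 -0.3618  0.3789]
ft_torque [-0.0355  0.6127 -0.0293]
grip_width 0.0509
[[-0.009  0.767  0.641]
 [ 1.     0.005  0.008]
 [ 0.003  0.641 -0.767]]
shift tool mm [-30.7   1.4  83.7] rotvec deg [-0.13 -0.05 -0.4 ]
grip 1163 [[-0.0165 -0.0087  0.2125]
 [-0.0148 -0.0007  0.2335]
 [ 0.0194  0.0054  0.2443]]
[174 199] [228 243]
bar 3163 [[-0.0192 -0.079   0.187 ]
 [-0.0048 -0.02    0.2   ]
 [ 0.02    0.0776  0.2056]] [-0.00174626  0.00016483]
```

View pics/w2.png

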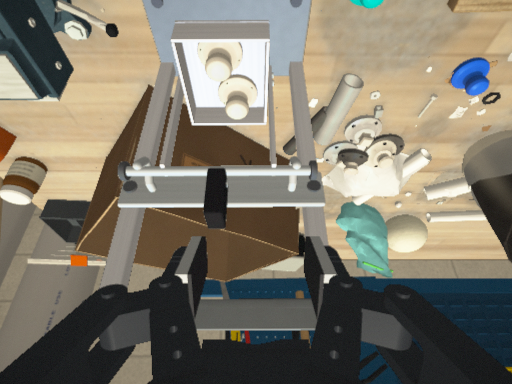

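The wrist view shows the black grip at (216,195), the bar at row 172, and both pale fittings in the tray at (218,60) and (238,97). The grip centre comes out at about (0.489, -0.306). Now the approach along the tool axis.

Call:
drive_tool(steps=[-0.016,0,0,0,0,-0.4,-0.2,-0.016,0,0,0,0,0,-0.2,0,0,0.016,0,0,0,-0.2,0,0,0.016,0,0,0,-0.2,0,0,0.014,0,0,0,-0.2,0,0,0.01,0,0,0,-0.2,0,0,0.004,0,0,0,-0.2,0,0,0,0,0,0,-0.2])

```text
clock: 3.7
eef_pos: [0.4399, -0.3006, 0.2897]
tool_rot: [0.657, 0.672, 0.244, 0.24]
ft_force: [-1.0, 0.7, 0.4]
grip_width: 0.051
```

Run:
```python
from h import *
o=st()
grab('wrist','w3');grab('side','s3')
G=np.array([.489,-.3057,.230]); Rg=tcp_goal(G,.013,np.radians(40))
delta(G-.054*Rg[:,2],Rg)
im,W=cloud('w3'); L=(W-[.4905,-.3045,0])@R.from_euler('z',.013).as_matrix()
ok=np.isfinite(W[...,2])
m=ok&(abs(L[...,0])<.02)&(abs(L[...,1])<.016)&(L[...,2]>.212)&(L[...,2]<.26)
P=L[m];print('grip',len(P),np.percentile(P,[1,50,99],axis=0).round(4)); q=np.argwhere(m);print(q.min(0),q.max(0))
im,W=cloud('s3');cv2.imwrite('pics/s3c.png',cv2.resize(im[110:220,230:340,::-1],None,fx=5,fy=5,interpolation=cv2.INTER_CUBIC))
```

```text
clock 3.7
joint_pos [-0.8052  0.0451 -0.4493  0.559   0.4907 -0.6943]
eef_pos [ 0.4399 -0.3006  0.2897]
tool_rot [0.6574 0.6717 0.2435 0.2396]
ft_force [-1.0188  0.6557  0.393 ]
ft_torque [-0.0089  0.6494  0.0311]
grip_width 0.051
[[-0.021  0.766  0.642]
 [ 1.     0.017  0.012]
 [-0.002  0.642 -0.767]]
shift tool mm [-5.3 -1.5 24.2] rotvec deg [ 0.03 -0.11  0.45]
grip 1884 [[-0.0167 -0.0088  0.2124]
 [-0.0151 -0.0019  0.2331]
 [ 0.0191  0.0049  0.2443]]
[201 224] [272 271]
```

View pics/w3.png

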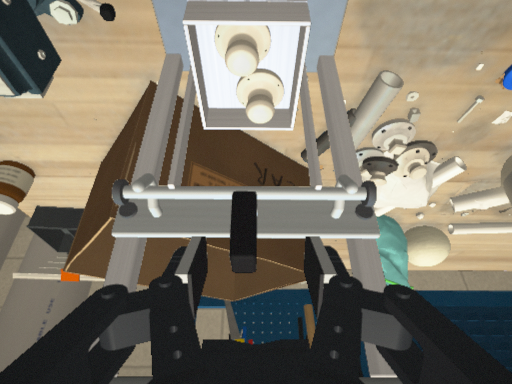

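View pics/s3c.png

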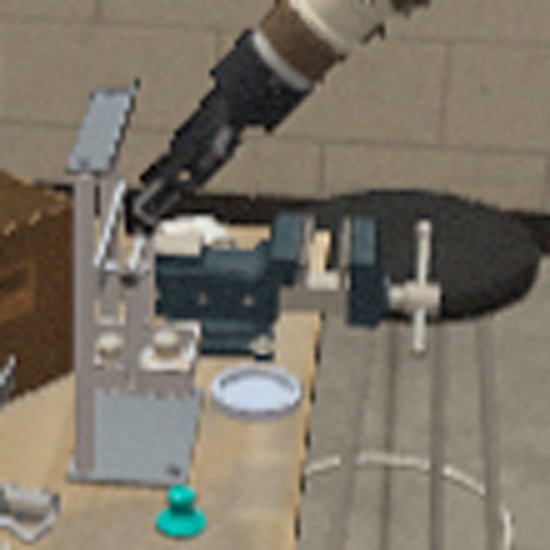

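Call:
drive_tool(steps=[-0.0055,-0.0015,0,0,0,0.4,-0.2,0,0,0,0,0,0,-0.2,0,0,0.01,0,0,0,-0.2,0,0,0.008,0,0,0,-0.2,0,0,0.006,0,0,0,-0.2,0,0,0,0,0,0,-0.2,0,0,0,0,0,0,-0.2])

```text
clock: 4.38
eef_pos: [0.454, -0.3063, 0.2703]
tool_rot: [0.66, 0.669, 0.244, 0.239]
ft_force: [-0.0, 0.1, 1.2]
grip_width: 0.0512
```

Run:
```python
from h import *
o=st()
grab('wrist','w4')
G=np.array([.489,-.3057,.230]); Rg=tcp_goal(G,.013,np.radians(40))
delta(G-.054*Rg[:,2],Rg)
```

```text
clock 4.3833
joint_pos [-0.7904  0.0922 -0.4553  0.4985  0.4826 -0.6728]
eef_pos [ 0.454  -0.3063  0.2703]
tool_rot [0.6598 0.6693 0.244  0.2391]
ft_force [-0.0469  0.0827  1.1882]
ft_torque [-0.001   0.667   0.0248]
grip_width 0.0512
[[-0.015  0.767  0.642]
 [ 1.     0.01   0.011]
 [ 0.002  0.642 -0.767]]
shift tool mm [ 0.3  0.6 -0.4] rotvec deg [-0.02 -0.13  0.04]
```

View pics/w4.png

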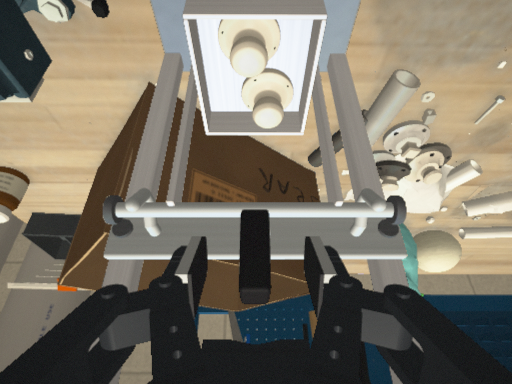

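The grip sits centred between the pads at (256,255), so I'll close.

Call:
drive_tool(steps=[0,0,0,0,0,0,1,0,0,0,0,0,0,1,0,0,0,0,0,0,1,0,0,0,0,0,0,1,0,0,0,0,0,0,1,0,0,0,0,0,0,1])

```text
clock: 4.93
eef_pos: [0.4541, -0.3067, 0.2712]
tool_rot: [0.66, 0.669, 0.244, 0.24]
ft_force: [-0.6, -0.6, 0.8]
grip_width: 0.0127
```

Run:
```python
from h import *
o=st()
grab('wrist','w5')
```

```text
clock 4.9333
joint_pos [-0.7908  0.091  -0.4548  0.4981  0.4826 -0.6729]
eef_pos [ 0.4541 -0.3067  0.2712]
tool_rot [0.6595 0.6692 0.2439 0.2402]
ft_force [-0.6249 -0.634   0.7841]
ft_torque [-5.000e-04  6.353e-01  1.269e-01]
grip_width 0.0127
[[-0.015  0.766  0.643]
 [ 1.     0.011  0.01 ]
 [ 0.     0.643 -0.766]]
```

View pics/w5.png

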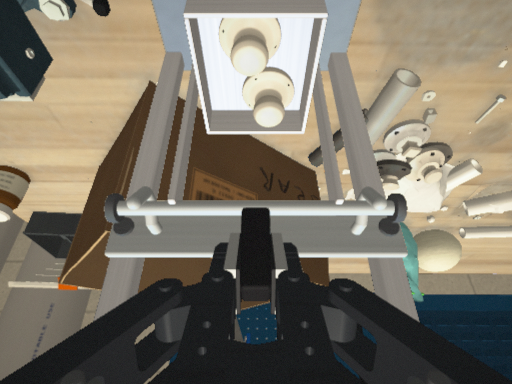

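Gripped, with width 12.7 mm. Now I'll lift straight up by 25 mm; world up is (0, 0.643, -0.766) in the tool frame.

Call:
drive_tool(steps=[0,0.0013,-0.0015,0,0,0,1,0,0.0026,-0.0031,0,0,0,1,0,0.0026,-0.0031,0,0,0,1,0,0.0026,-0.0031,0,0,0,1,0,0.0026,-0.0031,0,0,0,1,0,0.0026,-0.0031,0,0,0,1,0,0.0019,-0.0023,0,0,0,1,0,0,0,0,0,0,1])

```text
clock: 5.65
eef_pos: [0.4544, -0.3069, 0.2971]
tool_rot: [0.659, 0.669, 0.244, 0.241]
ft_force: [0.1, -0.4, -6.5]
grip_width: 0.0135
```

Run:
```python
from h import *
o=st()
grab('wrist','w6');grab('side','s6')
im,W=cloud('s6');cv2.imwrite('pics/s6c.png',cv2.resize(im[110:220,230:340,::-1],None,fx=5,fy=5,interpolation=cv2.INTER_CUBIC))
```

```text
clock 5.65
joint_pos [-0.7907  0.0643 -0.4098  0.5687  0.4826 -0.6728]
eef_pos [ 0.4544 -0.3069  0.2971]
tool_rot [0.6593 0.6692 0.2439 0.2406]
ft_force [ 0.0898 -0.372  -6.495 ]
ft_torque [-0.0083  1.3361 -0.0064]
grip_width 0.0135
[[-0.015  0.765  0.644]
 [ 1.     0.012  0.009]
 [-0.     0.644 -0.765]]
```

View pics/w6.png

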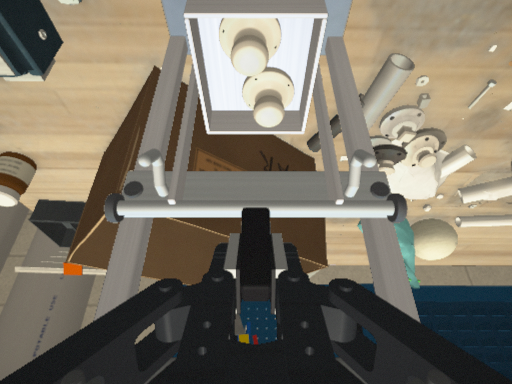

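View pics/s6c.png

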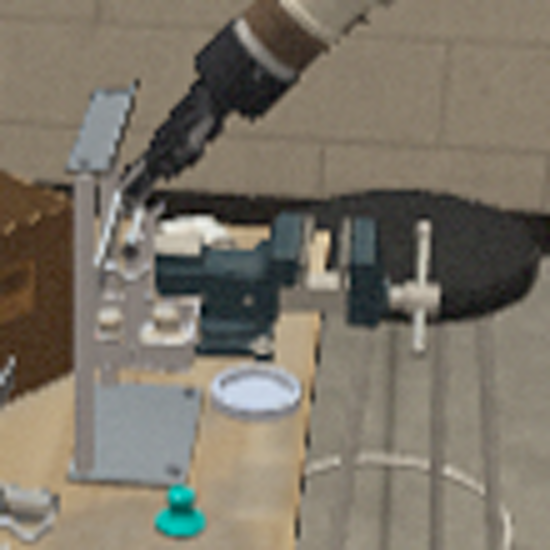

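Lifted free and level; the load reads about 7.3 N. Now I'll draw it back toward the robot by 70 mm.

Call:
drive_tool(steps=[0,-0.0031,-0.0026,0,0,0,1,0,-0.0061,-0.0052,0,0,0,1,0,-0.0084,-0.0071,0,0,0,1,0,-0.0092,-0.0077,0,0,0,1,0,-0.0092,-0.0077,0,0,0,1,0,-0.0084,-0.0071,0,0,0,1,0,-0.0061,-0.0052,0,0,0,1,0,-0.0031,-0.0026,0,0,0,1])

```text
clock: 6.42
eef_pos: [0.3824, -0.3078, 0.2962]
tool_rot: [0.66, 0.669, 0.244, 0.24]
ft_force: [0.9, -0.6, -6.7]
grip_width: 0.0131
```

Run:
```python
from h import *
o=st()
# carry target in front of B
th=-.066; B=np.array([.511,.218,0.]); Rg=tcp_goal(None,th,np.radians(40))
Rz=R.from_euler('z',th).as_matrix()
off=np.array([-.036,0,.0742])
P=B+Rz@(off+[-.075,0,.224]); print(P); delta(P,Rg)
```

```text
clock 6.4167
joint_pos [-0.9239 -0.0191 -0.4886  0.6407  0.5446 -0.8058]
eef_pos [ 0.3824 -0.3078  0.2962]
tool_rot [0.6603 0.6687 0.2436 0.2399]
ft_force [ 0.8532 -0.6366 -6.7456]
ft_torque [0.0144 1.2214 0.0636]
grip_width 0.0131
[[-0.013  0.766  0.643]
 [ 1.     0.009  0.009]
 [ 0.001  0.643 -0.766]]
[0.40024167 0.22532068 0.2982    ]
shift tool mm [532.9  19.9  14.7] rotvec deg [-0.02 -2.94  3.43]
```

Call:
drive_tool(steps=[0.003,0,0,0,0,0,1,0.007,0.0003,0.0002,0,0,0,1,0.012,0.0004,0.0003,0,0,0,1,0.016,0.0006,0.0004,0,0,0,1,0.02,0.0007,0.0006,0,0,0,1,0.022,0.0008,0.0006,0,0,0,1,0.022,0.0008,0.0006,0,0,0,1,0.022,0.0008,0.0006,0,0,0,1])

```text
clock: 7.08
eef_pos: [0.3874, -0.1811, 0.2963]
tool_rot: [0.659, 0.67, 0.245, 0.239]
ft_force: [0.8, 0.8, -7.0]
grip_width: 0.0133
```

Call:
drive_tool(steps=[0.022,0.0008,0.0006,0,0,0,1,0.022,0.0008,0.0006,0,0,0,1,0.022,0.0008,0.0006,0,0,0,1,0.022,0.0008,0.0006,0,0,0,1,0.022,0.0008,0.0006,0,0,0,1,0.022,0.0008,0.0006,0,0,0,1,0.022,0.0008,0.0006,0,0,0,1,0.022,0.0008,0.0006,0,0,0,1])

```text
clock: 7.75
eef_pos: [0.3917, -0.0049, 0.2967]
tool_rot: [0.659, 0.67, 0.245, 0.239]
ft_force: [0.9, 0.3, -5.7]
grip_width: 0.0133
```

Call:
drive_tool(steps=[0.022,0.0008,0.0006,0,0,0,1,0.022,0.0008,0.0006,0,0,0,1,0.022,0.0008,0.0006,0,0,0,1,0.022,0.0008,0.0006,0,0,0,1,0.022,0.0008,0.0006,0,0,0,1,0.022,0.0008,0.0006,0,0,0,1,0.02,0.0008,0.0006,0,0,0,1,0.017,0.0006,0.0005,0,0,0,1])

```text
clock: 8.42
eef_pos: [0.3967, 0.1648, 0.2972]
tool_rot: [0.658, 0.671, 0.245, 0.237]
ft_force: [1.3, -1.5, -6.4]
grip_width: 0.0131
```

```bash
cat >> h.py <<'E'
thB=-.066; B=np.array([.511,.218,0.]); RzB=R.from_euler('z',thB).as_matrix(); off=np.array([-.036,0,.0742])
def goB(dx,dy,zbar):
    Rg=tcp_goal(None,thB,np.radians(40)); P=B+RzB@(off+[dx,dy,zbar]); delta(P,Rg)
    o=bot.get_obs(); print('bar now in B (mm)',np.round(1e3*(RzB.T@(o['eef_pos']-B)-off),1))
E
python3 - <<'E'
from h import *
st(); goB(-.075,0,.224)
E
```

```text
clock 8.4167
joint_pos [ 0.5745 -0.2435 -0.6922  0.5025 -0.341   0.4455]
eef_pos [0.3967 0.1648 0.2972]
tool_rot [0.6584 0.6709 0.2452 0.2372]
ft_force [ 1.2951 -1.5458 -6.4106]
ft_torque [-0.133   1.3831 -0.0362]
grip_width 0.0131
[[-0.02   0.767  0.641]
 [ 1.     0.013  0.017]
 [ 0.005  0.641 -0.767]]
shift tool mm [60.5  4.1  2.5] rotvec deg [-0.11 -3.38  3.63]
bar now in B (mm) [-74.6 -60.7 223. ]
```

Call:
drive_tool(steps=[0.014,0.001,0.001,0,0,0,1,0.012,0.001,0.001,0,-0.6,0.6,1,0.01,0.001,0.001,0,-0.8,0.9,1,0.008,0.001,0,0,-0.8,0.9,1,0.006,0,0,0,-0.8,0.8,1,0.004,0,0,0,-0.4,0.4,1,0.003,0,0,0,0,0,1,0.001,0,0,0,0,0,1])

```text
clock: 9.08
eef_pos: [0.4032, 0.2207, 0.2976]
tool_rot: [0.687, 0.642, 0.232, 0.251]
ft_force: [0.2, -0.2, -6.2]
grip_width: 0.013
```

Run:
```python
from h import *
st(); goB(-.075,0,.224)
grab('wrist','w7');grab('top','t7');grab('side','s7')
im,W=cloud('t7');im2,_=cloud('s7')
cv2.imwrite('pics/c7.png',np.hstack([cv2.resize(im[140:230,140:240,::-1],(400,360),interpolation=cv2.INTER_CUBIC),cv2.resize(im2[160:270,190:290,::-1],(327,360),interpolation=cv2.INTER_CUBIC)]))
```

```text
clock 9.0833
joint_pos [ 0.7363 -0.1216 -0.5853  0.5829 -0.4828  0.6721]
eef_pos [0.4032 0.2207 0.2976]
tool_rot [0.6867 0.6417 0.2321 0.2506]
ft_force [ 0.1625 -0.1843 -6.1958]
ft_torque [ 0.0553  1.4197 -0.033 ]
grip_width 0.013
[[ 0.069  0.765  0.64 ]
 [ 0.998 -0.051 -0.046]
 [-0.003  0.642 -0.767]]
shift tool mm [ 4.4 -2.1 -2.5] rotvec deg [-0.06  0.23 -0.02]
bar now in B (mm) [-71.8  -4.4 223.4]
```

View pics/w7.png

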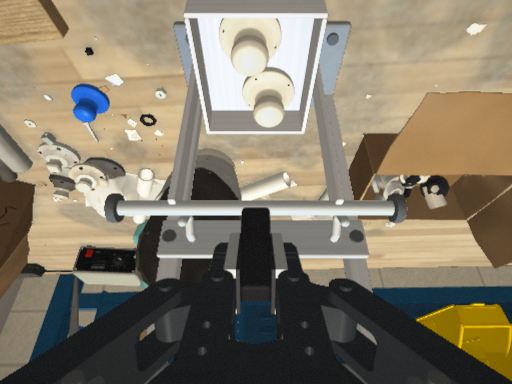

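View pics/c7.png

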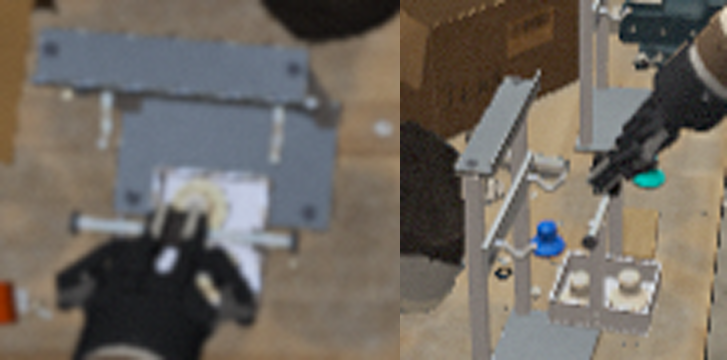

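The wrist view shows the bar centred at (256,208) and the hooks ahead at (190,230) and (335,230), with both fittings still in the tray. I'll measure the bar against the hooks in this same frame.

Run:
```python
from h import *
im,W=cloud('w7'); L=(W-B)@RzB; ok=np.isfinite(W[...,2])
m=ok&(abs(L[...,0]+.072)<.016)&(abs(L[...,1])<.1)&(L[...,2]>.212)&(L[...,2]<.24)&(abs(L[...,1]+.004)>.016)
P=L[m]; print('bar',len(P),P.min(0).round(4),P.max(0).round(4),'ymid',((P[:,1].min()+P[:,1].max())/2).round(4),'x,z median',np.median(P,0).round(4),'slope',np.polyfit(P[:,1],P[:,0],1).round(4),'zslope',np.polyfit(P[:,1],P[:,2],1).round(4))
m=ok&(abs(abs(L[...,1])-.06)<.014)&(L[...,0]>-.035)&(L[...,0]<.012)&(L[...,2]>.15)&(L[...,2]<.26)
for sg in(1,-1):
    P=L[m&(L[...,1]*sg>0)]
    if len(P)==0: print('none');continue
    print(sg,len(P),'x',P[:,0].min().round(4),'y',P[:,1].min().round(4),P[:,1].max().round(4),np.median(P[:,1]).round(4))
    for a in np.arange(-.028,.012,.004):
        Q=P[(P[:,0]>=a)&(P[:,0]<a+.004)]
        if len(Q): print(round(a,3),len(Q),'y',np.median(Q[:,1]).round(4),'z',Q[:,2].min().round(4),Q[:,2].max().round(4),np.median(Q[:,2]).round(4))
```

```text
bar 4551 [-0.0831 -0.0832  0.212 ] [-0.0663  0.0731  0.2331] ymid -0.0051 x,z median [-0.0771 -0.0212  0.2259] slope [ 0.0036 -0.077 ] zslope [-0.0038  0.2251]
1 271 x -0.0205 y 0.0567 0.0637 0.0592
-0.024 3 y 0.0605 z 0.2034 0.2042 0.2042
-0.02 82 y 0.0598 z 0.1987 0.2077 0.2047
-0.016 18 y 0.0576 z 0.197 0.2041 0.1988
-0.012 5 y 0.0572 z 0.1954 0.1995 0.1969
-0.008 6 y 0.0576 z 0.1926 0.1952 0.1938
-0.004 14 y 0.0578 z 0.1929 0.1957 0.1946
0.0 49 y 0.0596 z 0.191 0.1995 0.1965
0.004 51 y 0.0594 z 0.1963 0.2028 0.1999
0.008 43 y 0.0596 z 0.1985 0.2046 0.2031
-1 258 x -0.0212 y -0.0628 -0.0557 -0.0581
-0.024 10 y -0.0595 z 0.2027 0.2061 0.2048
-0.02 78 y -0.0585 z 0.1992 0.2083 0.2049
-0.016 14 y -0.0562 z 0.1977 0.2071 0.2004
-0.012 4 y -0.056 z 0.1957 0.1985 0.1965
-0.008 3 y -0.0563 z 0.1934 0.1946 0.1943
-0.004 14 y -0.0569 z 0.1923 0.1969 0.1945
0.0 45 y -0.0581 z 0.1913 0.2003 0.1973
0.004 48 y -0.0582 z 0.1945 0.2036 0.2002
0.008 42 y -0.0585 z 0.1995 0.205 0.203
```

Bar and hooks agree with the model: the hooks are centred at y = +0.5 mm, the bar sits at y = -5 mm, and the seat axis is about z 0.200. I'll fix y, raise slightly, then go forward over the tips.

Call:
drive_tool(steps=[0.0025,0.0016,-0.0019,0,0.1,0,1,0.0025,0.0016,-0.0019,0,0.1,0,1,0,0,0,0,0,0,1,0,0.0031,0.0026,0,0,0,1,0,0.0061,0.0052,0,0,0,1,0,0.0077,0.0064,0,0,0,1,0,0.0061,0.0052,0,0,0,1,0,0.0031,0.0026,0,0,0,1])

```text
clock: 9.9
eef_pos: [0.4399, 0.2221, 0.3031]
tool_rot: [0.687, 0.641, 0.233, 0.251]
ft_force: [-0.4, 0.5, -6.3]
grip_width: 0.0128
```

Run:
```python
from h import *
st(); goB(.001,0.0005,.228)
```

```text
clock 9.9
joint_pos [ 0.6735 -0.0696 -0.5301  0.5569 -0.452   0.6136]
eef_pos [0.4399 0.2221 0.3031]
tool_rot [0.6873 0.6405 0.2331 0.251 ]
ft_force [-0.3811  0.5217 -6.3215]
ft_torque [0.0795 1.5991 0.0355]
grip_width 0.0128
[[ 0.071  0.763  0.642]
 [ 0.997 -0.053 -0.047]
 [-0.001  0.644 -0.765]]
shift tool mm [ 1.3 27.1 23.9] rotvec deg [ 0.06  0.23 -0.17]
bar now in B (mm) [-35.2  -0.6 228.9]
```

Call:
drive_tool(steps=[0.001,0.0031,0.0026,0,0.2,0,1,0,0.0054,0.0045,0,0,0,1,0,0.0061,0.0051,0,0,0,1,0,0.0061,0.0051,0,0,0,1,0,0.0038,0.0032,0,0,0,1,0,0.0023,0.0019,0,0,0,1,0,0,0,0,0,0,1,0,0,0,0,0,0,1])

```text
clock: 10.57
eef_pos: [0.4732, 0.2208, 0.3026]
tool_rot: [0.687, 0.642, 0.234, 0.249]
ft_force: [0.1, 0.9, -5.6]
grip_width: 0.0132
```

Run:
```python
from h import *
st(); goB(.001,0.0005,.203)
grab('wrist','w8');grab('side','s8')
im2,_=cloud('s8')
cv2.imwrite('pics/s8c.png',cv2.resize(im2[160:270,190:290,::-1],(545,600),interpolation=cv2.INTER_CUBIC))
```

```text
clock 10.5667
joint_pos [ 0.6169 -0.0195 -0.4873  0.5266 -0.4176  0.5589]
eef_pos [0.4732 0.2208 0.3026]
tool_rot [0.6866 0.6417 0.2337 0.2494]
ft_force [ 0.0819  0.9436 -5.6228]
ft_torque [ 0.1212  1.4823 -0.0048]
grip_width 0.0132
[[ 0.067  0.765  0.641]
 [ 0.998 -0.052 -0.043]
 [ 0.001  0.642 -0.766]]
shift tool mm [  0.2 -14.1  21.4] rotvec deg [-0.03  0.01 -0.08]
bar now in B (mm) [ -1.9   0.3 228.4]
```

View pics/w8.png

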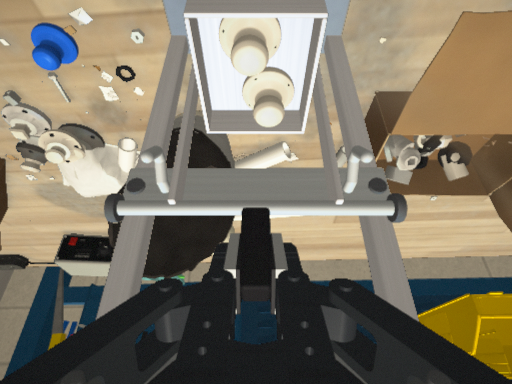

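View pics/s8c.png

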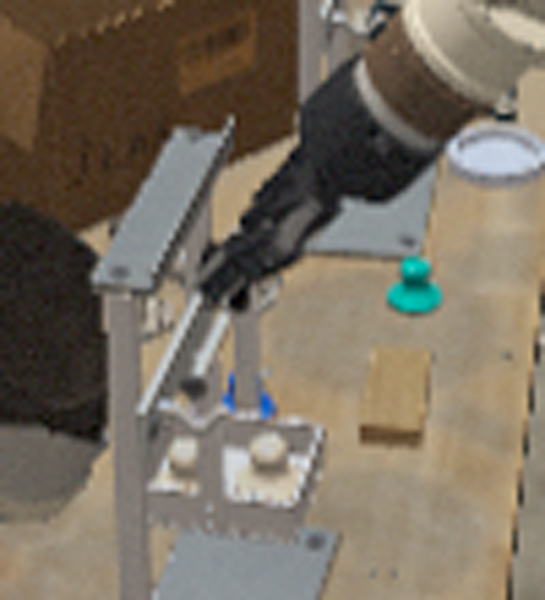

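Over the seats and symmetric: hook tips at (152,155) and (358,155), bar at row 208. I'm about 3 mm short in x, so I'll go forward 3 mm and lower 20 mm. After that I'll descend gently.

Call:
drive_tool(steps=[0,0.0023,0.0019,0,0,0,1,0,-0.0026,0.0031,0,0,0,1,0,-0.0026,0.0031,0,0,0,1,0,-0.0026,0.0031,0,0,0,1,0,-0.0026,0.0031,0,0,0,1,0,-0.0019,0.0023,0,0,0,1,0,0,0,0,0,0,1,0,0,0,0,0,0,1])

```text
clock: 11.33
eef_pos: [0.4761, 0.2206, 0.2832]
tool_rot: [0.686, 0.642, 0.234, 0.249]
ft_force: [-0.4, -0.6, -6.7]
grip_width: 0.0132
```

Run:
```python
from h import *
o=bot.get_obs();print(o['ft_force'].round(2),o['ft_torque'].round(2)); goB(.001,0.0005,.200)
grab('wrist','w9');grab('side','s9')
im2,_=cloud('s9')
cv2.imwrite('pics/s9c.png',cv2.resize(im2[160:270,190:290,::-1],(545,600),interpolation=cv2.INTER_CUBIC))
```

```text
[-0.38 -0.58 -6.69] [0.13 1.45 0.03]
shift tool mm [ 0.2 -5.8  7. ] rotvec deg [-0.03  0.02 -0.07]
bar now in B (mm) [  1.    0.3 209. ]
```

View pics/w9.png

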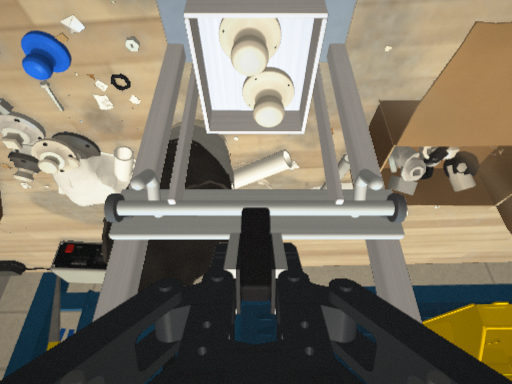

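View pics/s9c.png

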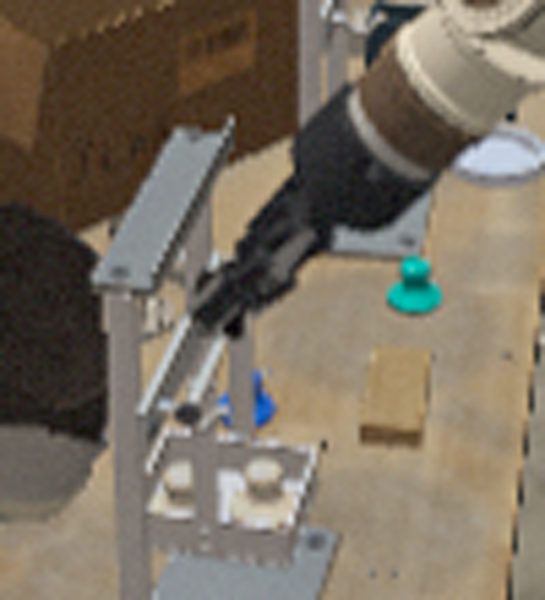

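About 9 mm to go, judging by the hook tip rows compared with the seated view at A. I'll go down at 1 mm per row.

Call:
drive_tool(steps=[0,-0.0006,0.0008,0,0,0,1,0,-0.0006,0.0008,0,0,0,1,0,-0.0006,0.0008,0,0,0,1,0,-0.0006,0.0008,0,0,0,1,0,-0.0006,0.0008,0,0,0,1,0,0,0,0,0,0,1])

```text
clock: 11.93
eef_pos: [0.4764, 0.2206, 0.2784]
tool_rot: [0.687, 0.642, 0.234, 0.249]
ft_force: [0.1, 0.1, -6.4]
grip_width: 0.0132
```

Call:
drive_tool(steps=[0,-0.0006,0.0008,0,0,0,1,0,-0.0006,0.0008,0,0,0,1,0,0,0,0,0,0,1])

```text
clock: 12.18
eef_pos: [0.4765, 0.2206, 0.2764]
tool_rot: [0.686, 0.642, 0.234, 0.249]
ft_force: [-0.4, 0.0, -6.3]
grip_width: 0.0135
```

Call:
drive_tool(steps=[0,-0.0006,0.0008,0,0,0,1,0,0,0,0,0,0,1])

```text
clock: 12.35
eef_pos: [0.4766, 0.2207, 0.2755]
tool_rot: [0.686, 0.642, 0.234, 0.249]
ft_force: [0.3, 0.3, -6.7]
grip_width: 0.0133
```

Run:
```python
from h import *
o=bot.get_obs();print(o['ft_force'].round(2),o['ft_torque'].round(2)); goB(.001,0.0005,.200)
```

```text
[ 0.28  0.26 -6.7 ] [0.1  1.51 0.02]
shift tool mm [ 0.1 -1.3  0.7] rotvec deg [-0.01 -0.   -0.08]
bar now in B (mm) [  1.5   0.4 201.3]
```

Call:
drive_tool(steps=[0,-0.0007,0.0007,0,0,0,1,0,0,0,0,0,0,1])

```text
clock: 12.52
eef_pos: [0.4765, 0.2207, 0.2746]
tool_rot: [0.686, 0.642, 0.234, 0.249]
ft_force: [0.0, 0.2, -6.5]
grip_width: 0.0129
```

Call:
drive_tool(steps=[0,-0.0006,0.0008,0,0,0,1,0,0,0,0,0,0,1])

```text
clock: 12.68
eef_pos: [0.4767, 0.2208, 0.274]
tool_rot: [0.686, 0.642, 0.234, 0.25]
ft_force: [-0.3, 0.4, -5.5]
grip_width: 0.0132
```

Call:
drive_tool(steps=[0,-0.0003,0.0004,0,0,0,1,0,0,0,0,0,0,1])

```text
clock: 12.85
eef_pos: [0.4768, 0.2208, 0.2738]
tool_rot: [0.686, 0.641, 0.234, 0.25]
ft_force: [-2.5, -0.8, -2.7]
grip_width: 0.0129
```

Contact: the vertical load has eased to -2.7 N with -2.5 N in x, so the bar is on the rear slope of the hooks. I'll ease back slightly and keep lowering.

Call:
drive_tool(steps=[0,-0.0008,-0.0006,0,0,0,1,0,0,0,0,0,0,1])

```text
clock: 13.02
eef_pos: [0.4754, 0.2208, 0.2729]
tool_rot: [0.686, 0.642, 0.234, 0.249]
ft_force: [-0.5, 0.7, -6.4]
grip_width: 0.0135
```

Call:
drive_tool(steps=[0,-0.0007,-0.0002,0,0,0,1,0,0,0,0,0,0,1])

```text
clock: 13.18
eef_pos: [0.475, 0.2209, 0.2729]
tool_rot: [0.686, 0.642, 0.234, 0.25]
ft_force: [-1.0, -0.5, -4.7]
grip_width: 0.0132
```

Call:
drive_tool(steps=[0,-0.0006,0.0001,0,0,0,1,0,0,0,0,0,0,1])

```text
clock: 13.35
eef_pos: [0.4749, 0.2209, 0.2728]
tool_rot: [0.686, 0.641, 0.234, 0.25]
ft_force: [0.6, 0.2, -4.9]
grip_width: 0.0133
```

Call:
drive_tool(steps=[0,-0.0003,0.0004,0,0,0,1,0,0,0,0,0,0,1])

```text
clock: 13.52
eef_pos: [0.475, 0.2209, 0.2726]
tool_rot: [0.686, 0.641, 0.235, 0.25]
ft_force: [0.1, -1.2, -1.6]
grip_width: 0.0132
```

Run:
```python
from h import *
o=bot.get_obs();print(o['ft_force'].round(2),o['ft_torque'].round(2)); goB(.001,0.0005,.198)
```

```text
[ 0.13 -1.24 -1.56] [-0.16  1.1  -0.07]
shift tool mm [-0.   0.6  1.1] rotvec deg [ 0.09 -0.01 -0.12]
bar now in B (mm) [-1.000e-01  5.000e-01  1.984e+02]
```

Call:
drive_tool(steps=[0,-0.0003,0.0004,0,0,0,1,0,0,0,0,0,0,1,0,0,0,0,0,0,1])

```text
clock: 13.77
eef_pos: [0.4751, 0.2209, 0.2725]
tool_rot: [0.686, 0.641, 0.235, 0.25]
ft_force: [-2.5, -2.2, 2.9]
grip_width: 0.013
```

Run:
```python
from h import *
o=bot.get_obs();print(o['ft_force'].round(2),o['ft_torque'].round(2)); goB(.0,0.0005,.198)
grab('wrist','w10');grab('side','s10')
im2,_=cloud('s10')
cv2.imwrite('pics/s10c.png',cv2.resize(im2[160:270,190:290,::-1],(545,600),interpolation=cv2.INTER_CUBIC))
```

```text
[-2.52 -2.15  2.93] [-0.35  0.94 -0.25]
shift tool mm [-0.  -0.2  0.2] rotvec deg [ 0.12 -0.02 -0.13]
bar now in B (mm) [ -0.    0.5 198.3]
```

View pics/w10.png

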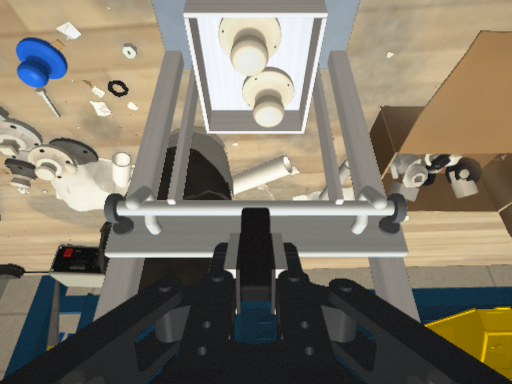

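View pics/s10c.png

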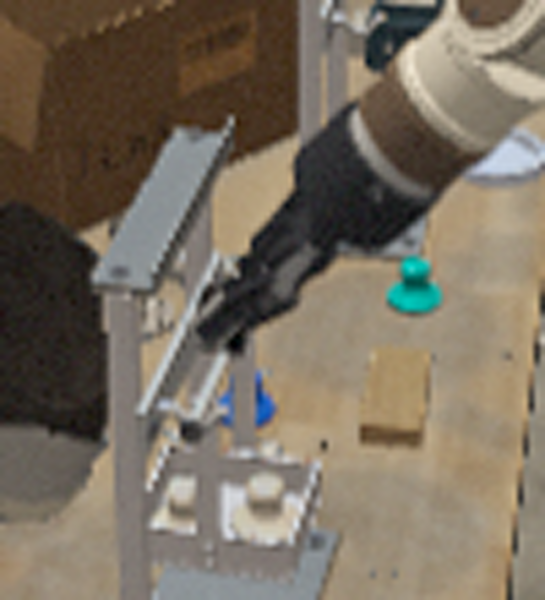

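Seated: the forces rise steeply with no further descent, and the picture matches the hanging view at A. Now release to 51 mm opening.

Call:
drive_tool(steps=[0,0,-0.0002,0,0,0,1,0,0,0,0,0,0,1,0,0,0,0,0,0,0.55,0,0,0,0,0,0,0.3,0,0,0,0,0,0,0,0,0,0,0,0,0,-0.2,0,0,0,0,0,0,-0.2,0,0,0,0,0,0,-0.2])

```text
clock: 14.53
eef_pos: [0.4746, 0.2209, 0.2715]
tool_rot: [0.686, 0.642, 0.234, 0.249]
ft_force: [-0.5, 0.2, 0.2]
grip_width: 0.0513
```

Run:
```python
from h import *
st()
grab('wrist','w11')
```

```text
clock 14.5333
joint_pos [ 0.6151  0.0165 -0.542   0.4345 -0.4165  0.5571]
eef_pos [0.4746 0.2209 0.2715]
tool_rot [0.6865 0.6417 0.234  0.2494]
ft_force [-0.4936  0.2489  0.2212]
ft_torque [-0.0113  0.5895 -0.0225]
grip_width 0.0513
[[ 0.067  0.764  0.641]
 [ 0.998 -0.052 -0.042]
 [ 0.001  0.643 -0.766]]
```

View pics/w11.png

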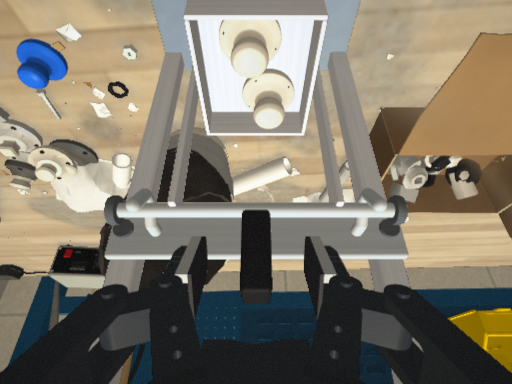

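Released, with the fingers clear of the grip on both sides. I'll retreat along the tool axis by 130 mm.

Call:
drive_tool(steps=[0,0,-0.004,0,0,0,-0.2,0,0,-0.01,0,0,0,-0.2,0,0,-0.018,0,0,0,-0.2,0,0,-0.024,0,0,0,-0.2,0,0,-0.026,0,0,0,-0.2,0,0,-0.026,0,0,0,-0.2,0,0,-0.018,0,0,0,-0.2,0,0,-0.006,0,0,0,-0.2])

```text
clock: 15.25
eef_pos: [0.3893, 0.2271, 0.376]
tool_rot: [0.686, 0.641, 0.237, 0.249]
ft_force: [0.4, 0.4, 0.2]
grip_width: 0.0512
```

Call:
drive_tool(steps=[0,0,0,0,0,0,-0.2,0,0,0,0,0,0,-0.2,0,0,0,0,0,0,-0.2,0,0,0,0,0,0,-0.2,0,0,0,0,0,0,-0.2,0,0,0,0,0,0,-0.2])

```text
clock: 15.75
eef_pos: [0.39, 0.2262, 0.3718]
tool_rot: [0.687, 0.642, 0.233, 0.25]
ft_force: [0.1, 0.4, 0.4]
grip_width: 0.0512
```

Run:
```python
from h import *
o=st()
grab('wrist','w12');grab('side','s12');grab('top','t12')
im,W=cloud('w12'); L=(W-B)@RzB; ok=np.isfinite(W[...,2])
m=ok&(abs(L[...,0])<.012)&(abs(L[...,1])<.1)&(L[...,2]>.185)&(L[...,2]<.206)&(abs(L[...,1])>.012)
P=L[m]; print('bar',len(P),P.min(0).round(4),P.max(0).round(4),'ymid',((P[:,1].min()+P[:,1].max())/2).round(4),np.median(P,0).round(4),'zslope',np.polyfit(P[:,1],P[:,2],1).round(4),'xslope',np.polyfit(P[:,1],P[:,0],1).round(4))
m=ok&(abs(L[...,0])<.02)&(abs(L[...,1])<.02)&(L[...,2]>.215)&(L[...,2]<.26)
P=L[m];print('grip',len(P),np.percentile(P,[1,50,99],axis=0).round(4))
im2,_=cloud('s12');im3,_=cloud('t12')
cv2.imwrite('pics/c12.png',np.hstack([cv2.resize(im3[140:230,140:240,::-1],(400,360),interpolation=cv2.INTER_CUBIC),cv2.resize(im2[160:270,190:290,::-1],(327,360),interpolation=cv2.INTER_CUBIC)]))
```

```text
clock 15.75
joint_pos [ 0.7731 -0.189  -0.4359  0.8148 -0.499   0.7083]
eef_pos [0.39   0.2262 0.3718]
tool_rot [0.6867 0.6417 0.2331 0.2496]
ft_force [0.0805 0.4135 0.4164]
ft_torque [ 0.0059  0.6693 -0.0017]
grip_width 0.0512
[[ 0.068  0.765  0.64 ]
 [ 0.998 -0.052 -0.044]
 [-0.     0.642 -0.767]]
bar 1588 [-0.012  -0.0773  0.1852] [0.0118 0.0779 0.206 ] ymid 0.0003 [-0.0053  0.0123  0.2013] zslope [-0.0004  0.2002] xslope [ 0.0023 -0.0044]
grip 687 [[-0.0163 -0.0063  0.2152]
 [-0.0147  0.0008  0.2374]
 [ 0.0194  0.0089  0.2458]]
```

View pics/w12.png

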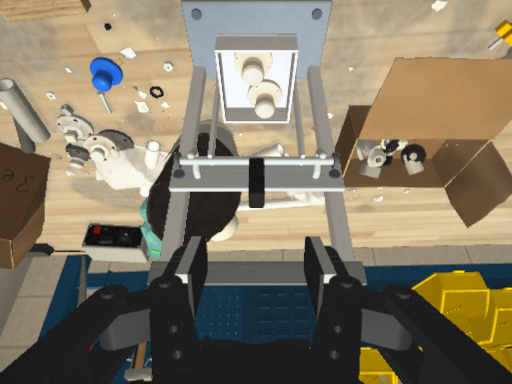

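View pics/c12.png

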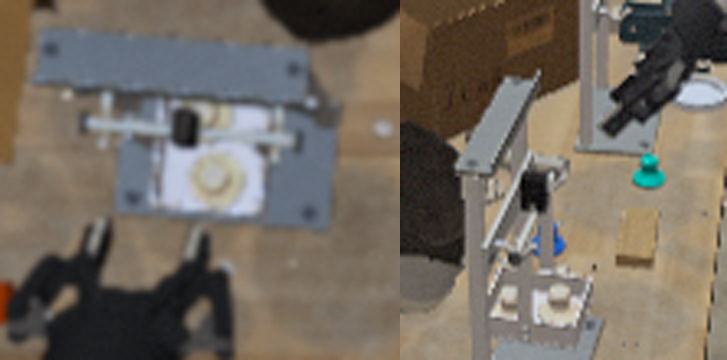

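The carrier hangs on both hooks with both fittings in the tray and the gripper clear. Measurements match the hanging state at A, so I'll hand in.

```bash
python3 -c "
from h import *
print(job_done())"
```

```text
the job is handed in; nothing more can be done
None
```

I moved the carrier from the right rack (rack_a) to both hooks of the empty left rack (rack_b) and handed the job in at about 16 s. No verdict was reported.

I took the carrier by its black grip with the tool tilted 40°. I lifted it 25 mm, drew it back 70 mm and carried it level at tray height of about 92–99 mm. It was then lowered in steps of 1 mm or less. The first touch was on the rear slope of the hooks, so I eased it back about 2 mm. Lowering stopped when the whole weight was on the hooks with about 3 N more pressing down. I opened the fingers and backed away 130 mm.

**Last checks in the wrist picture, after backing off:**
- **Position:** the grip is about 2 mm in x and 1 mm in y from the middle of the seats.
- **Level:** the bar is parallel to the rack and level, both within about 0.003 rad.
- **Height:** the bar axis is about 0.198 m above the bench, which puts the grip at about 0.226 m.
- **Parts:** both fittings are in the tray, and nothing is touching the gripper.

The tool pose and the camera disagreed by about 2 mm in x during the approach; I settled that by the contact forces. I did not measure the block, lid and tape measure again at the end, but the arm did not go near them. No check failed.

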